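# Fit the splined spindle to the plate-spinner drive and hold it down

### The arm

A 7-joint arm with a two-finger parallel gripper is mounted at the origin on the work surface. World frame = base frame: x ahead of the robot, y to its left, z up, the work surface at z = 0. Lengths are in mm, angles in degrees, forces in N, time in s.
With the tool pointing down it reaches from about 400 to 875 mm from the base axis. Payload 19.3 kg.
Tool frame: the origin (TCP) lies midway between the tips of the shut fingers; the grasp point (between the pads) lies 19 mm behind it; y points along the fingers, z is the direction in which the jaws open and shut, and the axes are right-handed (so a half turn about y gives the same grasp; the last joint's range is limited). The gripper opens to 85 mm and grips with 20 to 120 N. Pads are 22 mm wide; open, the fingers measure 114 mm over their backs; the gripper's body (76 mm by 85 mm) begins 54 mm behind the grasp point. The pads swing forward as they close: fully open they stand 13 mm farther back than shut.
Start: joints at [68.572, 29.874, -2.08, 91.645, 1.215, 58.505, -6.463], TCP at [186.94, -596.379, 231.291] pointing down, gripper open.
Joint ranges: [-166.77, 166.77], [-17.47, 122.26], [-85.68, 81.53], [9.62, 139.38], [-72.42, 252.41], [9.2, 110.78], [-144.41, 144.41]. Speed limits (degrees/s): [108.29, 108.29, 136.94, 136.94, 172.46, 172.46, 172.46].

### API

Orientations are given as [roll, pitch, yaw] about the fixed x, y, z axes, in that order (R = Rz(yaw) Ry(pitch) Rx(roll)).
In Python, from rig import observe, capture, sign_off gives the robot as it stands.
- The arm moves only by the tool apply_moves, never from a script. Its argument "steps" is a list of rows, each a list of 5 numbers: the gripper command: -1 is fully open, 1 is shut, values between are in proportion, then the shift along the tool's x, y, z in mm, then the turn about the tool's y in rad. In form: [[jaw, x, y, z, turn], ...]. A call has 1 to 12 rows; each row is the pose to reach, as a shift and turn from the pose commanded when the call began, along the tool's axes at that moment; what a row does not reach only later rows make up. A row lasts 1/10 s, in which the tool goes at most 50 mm and 8.59 degrees, less where a joint would pass 70% of its speed; a pose out of reach is approached as far as the arm can. A call with a gripper value outside its range is refused whole. The fingers move at their own pace and stop on an object; "grip_force" is the grip in N (left out, the last holds). Time passes only in rows, so rows that repeat a pose let the fingers close. It gives the time, the measured TCP pose, the force and the opening at its end, in the units of the state.
- observe(): the state, without advancing time (a new reading comes with each control period).
- capture(name): name is "scene" or "top" or "wrist"; returns a dict with "frame" (480x640x3 uint8, blue, green, red), "camera_matrix" (3x3 intrinsics, pixels), "D" ([k1, k2, p1, p2, k3] as OpenCV has them; the pictures are not rectified), "cam_to_world" (4x4, takes a point from camera to world coordinates); the wrist camera has in their place "hand_eye" (4x4, takes a point from camera to tool coordinates, whose origin is the TCP and whose axes are the tool frame's). Camera axes: x right, y down, z forward; pixel columns grow to the right and rows downward; lengths in mm; the calibration is good to about 2 mm. A picture is of the moment at which its call begins: read the wrist's pose just before it. There is no depth.
- sign_off(): hands the job in, once; it reports no verdict.
The state is a dict: "time": time; "q": joint angles; "dq": joint speeds; "effort": joint torques, N m; "eef_pos": TCP position; "orientation": TCP orientation; "ft_force": force on the tool from outside, world axes, zero at the start; "ft_torque": the same for the moment, N m; "gripper_width": opening from 0.0 (shut) to 1.0 (fully open).
Only numpy, scipy, OpenCV 4.12 (cv2) and the standard library are available. Lean on these libraries where they do the work, as an engineer would, in place of code of your own. Each camera call takes 0.05 s, during which the arm holds its last target.

### The job

Take the spindle with the square head out of the grey rack and fit it into the drive unit's socket: turn it until its four splines line up with the cross-shaped slot, slide it fully home with its collar down flush on the socket, and finish while still holding it pressed down there against the spring, so that a colleague can tighten the locking screw. Leave the two other spindles in the rack and do not disturb anything else on the bench.

Things in the scene. Friction and masses are not known exactly. Their poses are not given: they have to be found in the camera images.
- spindle_head (a point): Centre of the head of the wanted aluminium spindle: a square block 26 x 26 mm, 32 mm tall (16 mm above and below this point). z points up, x and y are square to its side faces. Below: round neck 18 mm across, 10 mm long; round collar 44 mm across, 6 mm thick, underside 32 mm below this point; then the stem. 0.11 to 0.23 kg. It starts upright in one of the rack's wells, collar on the rack's top.
- spindle_tip (a point): Centre of the foot of the wanted spindle's stem, 62 mm below the head's centre. The stem, 30 mm long below the collar, is a plus-shaped spline: four fins along the head's x and y, 26 mm from fin end to fin end, 8 mm thick; the last 6 mm is stepped down to 22 mm across and 5 mm thick as a lead-in. A quarter turn gives the same shape.
- socket_mouth (a point): Centre of the top face of the square steel coupling (45 x 45 mm), 86 mm above the table. Its plus-shaped slot has arms along this point's x and y, 30 mm end to end, 12 mm wide; z up. The coupling can turn about the vertical but is stiff (0.12 N m) and starts turned at random. Fully home, the collar lies flat on this face: the head's centre is 32 mm above this point.
- drive: White drive unit, fixed to the table, 190 mm (its x) by 160 mm (its y), 70 mm high; origin at the centre of its underside. The steel coupling with the socket stands in its middle, in a round pit, 16 mm proud of its top.
- plunger (a joint): Spring plunger in the bottom of the slot, in m of travel, 0 when free. Free, its top is 22 mm below the mouth; the spindle's tip meets it and pushes it down 8 mm (0.008) when fully home. The spring pushes back with 3.6 N at first contact and 11 N when home, and lifts a spindle that is not pressed by about 8 mm.
- rack: Grey accessory rack, fixed, 230 mm (its x) by 70 mm (its y), 45 mm high; origin at the centre of its underside. Three wells 30 mm across along its x, at -75, 0 and +75 mm. The three spindles are in the wells in random order; each is turned at random; all their heads end 48 mm above the rack's top.
- dish: Bystander: clear petri dish, 93 mm across, 16 mm high; origin at the centre of its underside.
- dish_stack: Bystander: stack of three petri dishes, 93 mm across, 47 mm high; origin at the centre of its underside.
- reagent_bottle: Bystander: small amber bottle, 42 mm across, 75 mm high; origin at the centre of its underside.
- scissors: Bystander: steel scissors lying flat, about 170 mm long, 10 mm high; the blades point along its x; origin near the middle of its underside.
- round_spindle: Bystander: another spindle in the rack, with a plain round head 28 mm across; not the one wanted; origin at the centre of its collar's underside, collar and neck as on the wanted one.
- flat_spindle: Bystander: another spindle in the rack, with a flat tab head 34 by 10 mm; not the one wanted; origin at the centre of its collar's underside, collar and neck as on the wanted one.
Mind the look-alikes: they are no part of the job. Leave any blue look-alike of the part that bears spindle_head alone.

How it is judged:
By the outcome, as a careful person would: the job done as asked, in the order asked, and still so for the second after the job is handed in, while the arm keeps its last pose, push and grip.
It also fails if it takes over 64 s, if anything falls off the work surface, if the arm or the gripper's body presses on something with over 40 N, if the wrist force passes 120 N, or if a joint passes its speed limit or range.

## Working session

There is one attempt and no reset: what is moved stays moved. The work goes in short steps, Python scripts to look and compute and a tool call to move; the robot and the scene stay as the last step left them, time stands still between calls to the robot, and variables do not carry over. Pictures are saved under pics/ and viewed, and the job is handed in when it is done.

Besides the shell and the picture viewer there is one more tool, called in YAML: its name, and indented under it one key for each argument. apply_moves: Moves the arm, as the interface text tells. Its arguments: {"type":"object","properties":{"steps":{"type":"array","items":{"type":"array","items":{"type":"number"}}},"grip_force":{"type":"number"}},"required":["steps"]}

```bash
ls; mkdir -p pics; python3 - <<'E'
from rig import observe,capture
import cv2,pickle
s=observe();print({k:(s[k]) for k in s})
d={}
for n in("scene","top","wrist"):
    c=capture(n);cv2.imwrite(f"pics/{n}0.png",c["frame"]);d[n]=c
    print(n,c["camera_matrix"],c["D"],c.get("cam_to_world",c.get("hand_eye")))
pickle.dump((s,d),open("d0.pkl","wb"))
E
```

```text
pics
{'time': 0.0, 'q': array([68.57221013, 29.90776077, -2.08232393, 91.67419469,  1.21674383,
       58.50385102, -6.46167374]), 'dq': array([-0.04323   ,  0.009753  , -0.08908605, -0.02444811, -0.01957841,
       -0.01587347, -0.01685504]), 'effort': array([-2.62608344e-03, -9.27158260e+01,  1.97912559e+00, -3.69948184e+01,
        1.78038608e-02,  8.03728122e-03,  1.08249940e-04]), 'eef_pos': array([ 186.82208261, -596.071149  ,  230.73815364]), 'orientation': array([-9.00634188e+01, -5.84737932e-03, -1.62591764e+02]), 'ft_force': array([-0.1126151 ,  0.14630524,  0.32805413]), 'ft_torque': array([0.05204571, 0.00301995, 0.00579766]), 'gripper_width': 1.004887772997173}
scene [[447.33952241   0.         319.25011757]
 [  0.         447.33952241 246.51202993]
 [  0.           0.           1.        ]] [-0.0488274  0.         0.         0.         0.       ] [[ 7.29127799e-01  5.17044048e-01 -4.48372731e-01  1.05161702e+03]
 [ 6.84352326e-01 -5.56459031e-01  4.71184933e-01 -4.57033906e+02]
 [-5.87769009e-03 -6.50398954e-01 -7.59570045e-01  8.53919215e+02]
 [ 0.00000000e+00  0.00000
[... 267 characters left out ...]
1  8.97188471e-02  4.77693983e+02]
 [-9.99406718e-01  2.88216214e-02  1.88553999e-02 -5.54352141e+00]
 [-2.13582895e-02 -8.91561613e-02 -9.95788633e-01  1.23198496e+03]
 [ 0.00000000e+00  0.00000000e+00  0.00000000e+00  1.00000000e+00]]
wrist [[430.86589937   0.         318.59859842]
 [  0.         430.86589937 233.38087985]
 [  0.           0.           1.        ]] [-0.09890002  0.          0.          0.          0.        ] [[-1.00317326e-03  9.64218036e-01  2.65108605e-01 -6.71992325e+01]
 [-1.03183848e-03 -2.65109595e-01  9.64217734e-01 -1.43432802e+02]
 [ 9.99998964e-01  6.93728185e-04  1.26086813e-03 -4.56434135e-01]
 [ 0.00000000e+00  0.00000000e+00  0.00000000e+00  1.00000000e+00]]
```

View pics/scene0.png

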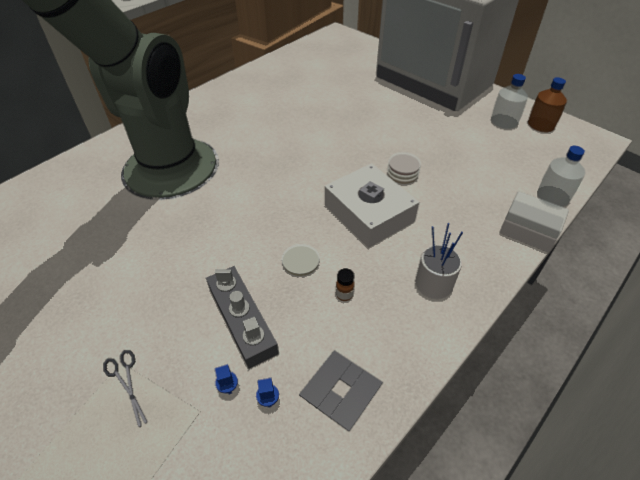

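View pics/top0.png

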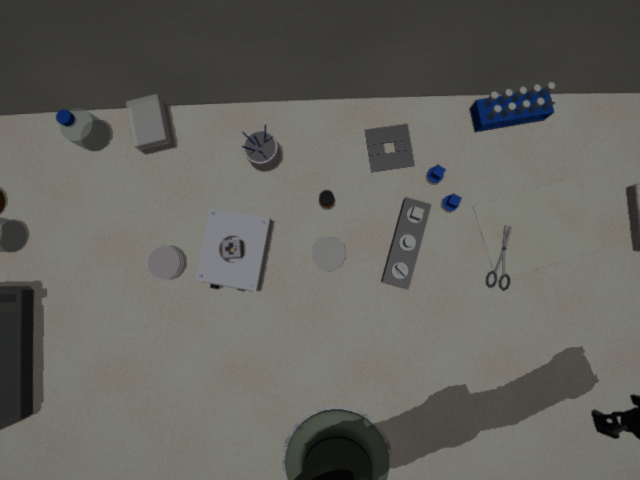

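View pics/wrist0.png

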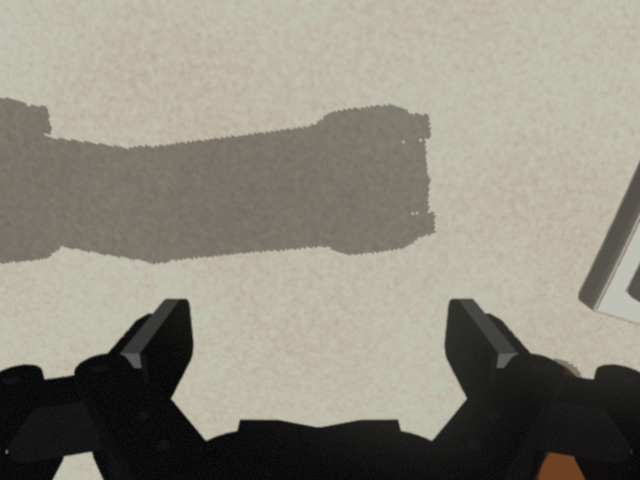

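Candidates (top view): the rack end head at (416,214), which looks square; the round head at (407,242); the flat tab at (400,270); and the blue look-alikes at (436,174) and (452,202), which I'll leave alone. I'll check (416,214) in a close crop.

```bash
python3 - <<'E'
import cv2,numpy as np
t=cv2.imread("pics/top0.png");s=cv2.imread("pics/scene0.png")
a=cv2.resize(t[190:300,370:480],(400,400),interpolation=cv2.INTER_CUBIC)
b=cv2.resize(s[255:365,190:300],(400,400),interpolation=cv2.INTER_CUBIC)
c=cv2.resize(t[200:300,185:285],(400,400),interpolation=cv2.INTER_CUBIC)
cv2.imwrite("pics/crop0.png",np.hstack([a,b]));cv2.imwrite("pics/crop1.png",c)
E
```

```text
(no output)
```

View pics/crop0.png

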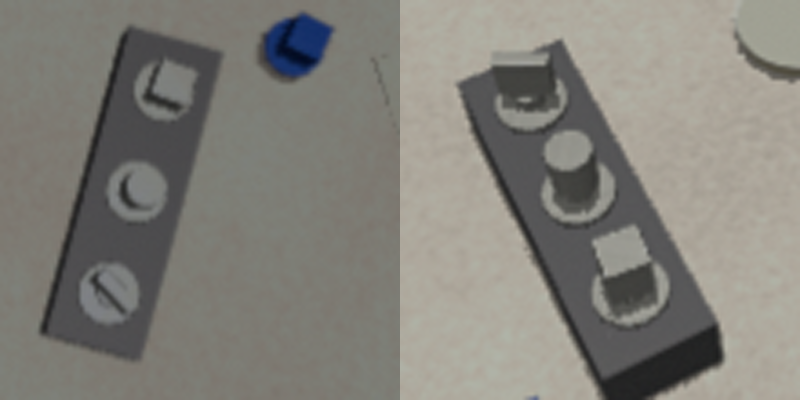

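View pics/crop1.png

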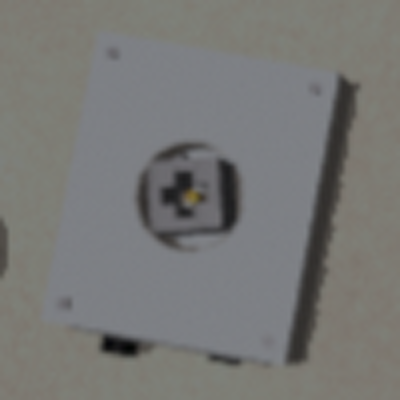

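The head at crop (172,85), top pixel (417,213), is a square block with aluminium colour, so that is the wanted one. The socket's cross is at top pixel (230,249). Next: coarse positions and a move for a close wrist view.

```bash
cat > h.py <<'E'
import numpy as np,cv2,pickle
from scipy.spatial.transform import Rotation as Rn
from rig import observe,capture
def ray(c,uv,z,T=None):
    T=c["cam_to_world"] if T is None else T; T=np.array(T)
    p=cv2.undistortPoints(np.array(uv,float).reshape(-1,1,2),np.array(c["camera_matrix"]),np.array(c["D"])).reshape(-1,2)
    d=np.c_[p,np.ones(len(p))]@T[:3,:3].T; o=T[:3,3]
    return o+d*((z-o[2])/d[:,2])[:,None]
def tool(s):
    T=np.eye(4);T[:3,:3]=Rn.from_euler('xyz',s["orientation"],degrees=True).as_matrix();T[:3,3]=s["eef_pos"];return T
def proj(c,P,T=None):
    T=np.array(c["cam_to_world"] if T is None else T);Ti=np.linalg.inv(T)
    return cv2.projectPoints(np.array(P,float).reshape(-1,1,3),cv2.Rodrigues(Ti[:3,:3])[0],Ti[:3,3],np.array(c["camera_matrix"]),np.array(c["D"]))[0].reshape(-1,2)
def shift(s,p): # world target -> tool shift
    T=tool(s);return T[:3,:3].T@(np.array(p)-T[:3,3])
def yawz(s): # world azimuth of jaw (z) axis
    z=tool(s)[:3,2];return np.degrees(np.arctan2(z[1],z[0]))
E
python3 - <<'E'
from h import *
s,d=pickle.load(open("d0.pkl","rb"))
c=d["top"]
for n,uv,z in [("sq",(417.3,213),93),("round",(408,242),93),("flat",(400,271),93),("mouth",(230,248.7),86),("bottle",(327,199),75),("dish",(329,254),16),("blue1",(436,174),40),("blue2",(452,202),40)]:
    print(n,ray(c,uv,z)[0].round(1))
T=tool(s);print(T.round(2),yawz(s))
print((T@d["wrist"]["hand_eye"]).round(2))
E
```

```text
sq [ 636.6 -222.3   93. ]
round [ 564.6 -195.8   93. ]
flat [ 493.2 -173.    93. ]
mouth [561.  250.3  86. ]
bottle [681.9   2.6  75. ]
dish [544.6   1.8  16. ]
blue1 [ 746.4 -286.8   40. ]
blue2 [ 670.5 -325.1   40. ]
[[-9.5000e-01 -0.0000e+00  3.0000e-01  1.8682e+02]
 [-3.0000e-01  0.0000e+00 -9.5000e-01 -5.9607e+02]
 [ 0.0000e+00 -1.0000e+00 -0.0000e+00  2.3074e+02]
 [ 0.0000e+00  0.0000e+00  0.0000e+00  1.0000e+00]] -72.59177003888715
[[ 3.0000e-01 -9.2000e-01 -2.5000e-01  2.5087e+02]
 [-9.5000e-01 -2.9000e-01 -8.0000e-02 -5.7568e+02]
 [-0.0000e+00  2.7000e-01 -9.6000e-01  3.7416e+02]
 [ 0.0000e+00  0.0000e+00  0.0000e+00  1.0000e+00]]
```

```bash
python3 - <<'E'
from h import *
s=observe();print(shift(s,[630,-225,230]).round(1))
E
```

```text
[-533.9    1.  -221.6]
```

apply_moves:
  steps:
    - [-1, -45, 0, -18.5, 0]
    - [-1, -90, 0, -37, 0]
    - [-1, -135, 0, -55.5, 0]
    - [-1, -180, 0, -74, 0]
    - [-1, -225, 0, -92.5, 0]
    - [-1, -270, 0, -111, 0]
    - [-1, -315, 0, -129.5, 0]
    - [-1, -360, 0, -148, 0]
    - [-1, -405, 0, -166.5, 0]
    - [-1, -450, 0, -185, 0]
    - [-1, -495, 0, -203, 0]
    - [-1, -534, 0, -221, 0]

```text
time: 1.35
eef_pos: [632.0, -223.8, 231.0]
orientation: [-90.0, -0.0, -162.6]
ft_force: [-0.2, -1.1, 0.5]
gripper_width: 1.001
```

apply_moves:
  steps:
    - [-1, 0, 0, 0, 0]
    - [-1, 0, 0, 0, 0]
    - [-1, 0, 0, 0, 0]

```text
time: 1.65
eef_pos: [629.7, -226.7, 231.1]
orientation: [-90.0, -0.0, -162.7]
ft_force: [-1.4, -0.2, 0.6]
gripper_width: 1.0
```

```bash
python3 - <<'E'
from h import *
s=observe();c=capture("wrist");cv2.imwrite("pics/w1.png",c["frame"]);pickle.dump((s,c),open("d1.pkl","wb"))
print(s["time"],s["eef_pos"],s["orientation"],s["q"].round(1),s["dq"].round(1),yawz(s))
E
```

```text
1.65 [ 629.72390825 -226.70509588  231.10414701] [-8.99896005e+01 -4.44286031e-02 -1.62659119e+02] [ 19.3  34.2  -7.3  84.    4.7  62.1 -61.6] [ 0.7 -0.3  0.1  0.1  0.   0.  -0. ] -72.65911071109956
```

View pics/w1.png

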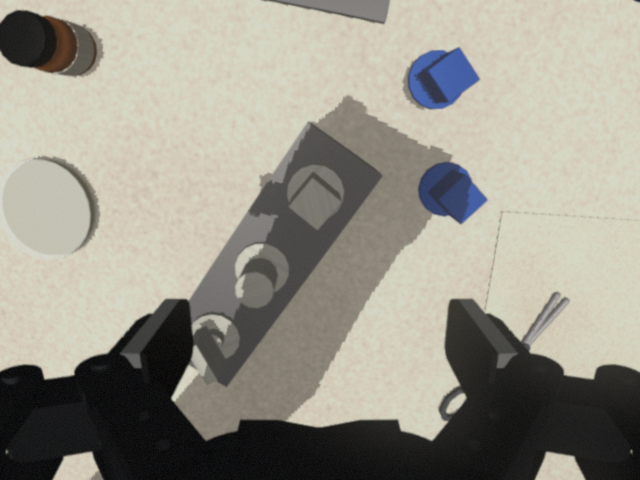

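The wrist picture shows the square head at (318,200), the round one at (256,285), the flat one at (213,350), and the blue look-alikes at (447,75) and (455,193). I'll extract the outline of the head's top face.

```bash
python3 - <<'E'
from h import *
s,c=pickle.load(open("d1.pkl","rb"))
f=c["frame"][150:250,270:370]
a=cv2.resize(f,(600,600),interpolation=cv2.INTER_CUBIC)
g=cv2.cvtColor(a,cv2.COLOR_BGR2GRAY)
a=cv2.convertScaleAbs(a,alpha=1.5)
for i in range(0,600,60): cv2.putText(a,str(270+i//6),(i,10),0,.35,(0,0,255));cv2.putText(a,str(150+i//6),(0,i+10),0,.35,(0,0,255))
cv2.imwrite("pics/w1c.png",a)
E
```

```text
(no output)
```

View pics/w1c.png

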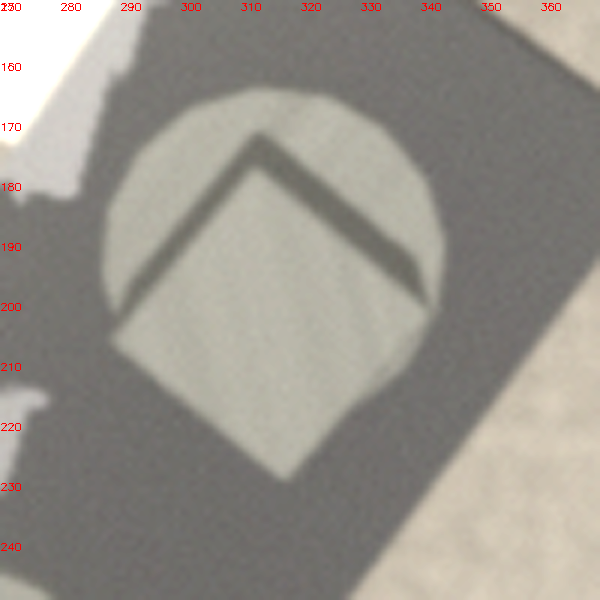

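```bash
python3 - <<'E'
from h import *
s,c=pickle.load(open("d1.pkl","rb"))
p=np.array([(258,165),(428,305),(285,482),(113,340)])/6+[270,150]-.4
T=tool(s)@c["hand_eye"]
P=ray(c,p,93,T);print(P.round(1),P.mean(0))
for i in range(4):
    d=P[(i+1)%4]-P[i];print(np.linalg.norm(d),np.degrees(np.arctan2(d[1],d[0])))
# check top cam
s0,d0=pickle.load(open("d0.pkl","rb"));print(proj(d0["top"],P.mean(0)),proj(d0["scene"],P.mean(0)))
E
```

```text
[[ 655.2 -214.5   93. ]
 [ 646.  -237.1   93. ]
 [ 621.9 -228.    93. ]
 [ 631.7 -204.9   93. ]] [ 638.684767   -221.14477598   93.        ]
24.374903863929703 -112.25408410392919
25.73917229433921 159.38877031484432
25.131932284363863 66.84850437625636
25.334977333681664 -22.290318255496935
[[416.79147462 212.17780256]] [[250.2640438  323.13156568]]
```

```bash
python3 - <<'E'
from h import *
s=observe();print(shift(s,[638.7,-221.1,160]).round(1))
E
```

```text
[-10.5  71.3  -2.9]
```

apply_moves:
  steps:
    - [-0.2, -5, 20, -1.5, 0.14]
    - [-0.2, -10.5, 40, -3, 0.28]
    - [-0.2, -10.5, 60, -3, 0.42]
    - [-0.2, -10.5, 71, -3, 0.56]
    - [-0.2, -10.5, 71, -3, 0.69]
    - [-0.2, -10.5, 71, -3, 0.69]
    - [-0.2, -10.5, 71, -3, 0.69]
    - [-0.2, -10.5, 71, -3, 0.69]

```text
time: 2.5
eef_pos: [639.4, -220.3, 160.7]
orientation: [-90.0, 0.0, 158.0]
ft_force: [0.1, -0.5, -0.3]
gripper_width: 0.603
```

```bash
python3 - <<'E'
from h import *
s=observe();c=capture("wrist");pickle.dump((s,c),open("d2.pkl","wb"))
print(s["time"],s["eef_pos"],s["orientation"],s["q"].round(1),yawz(s),s["gripper_width"])
T=tool(s)@c["hand_eye"]
a=c["frame"].copy()
y=np.radians(67.9);e=np.array([[np.cos(y),np.sin(y)],[-np.sin(y),np.cos(y)]])
q=np.array([[1,1],[1,-1],[-1,-1],[-1,1]])*13@e+[638.7,-221.1]
for p in proj(c,np.c_[q,np.full(4,93)],T): cv2.circle(a,tuple(p.round().astype(int)),2,(0,0,255),-1)
cv2.imwrite("pics/w2.png",a)
E
```

```text
2.5 [ 639.43578671 -220.25403516  160.721343  ] [-9.00049794e+01  3.17112310e-02  1.58019392e+02] [ 12.5  38.8   2.4  87.   -1.8  54.3 -96.6] -111.98060514646005 0.6034183485360155
```

View pics/w2.png

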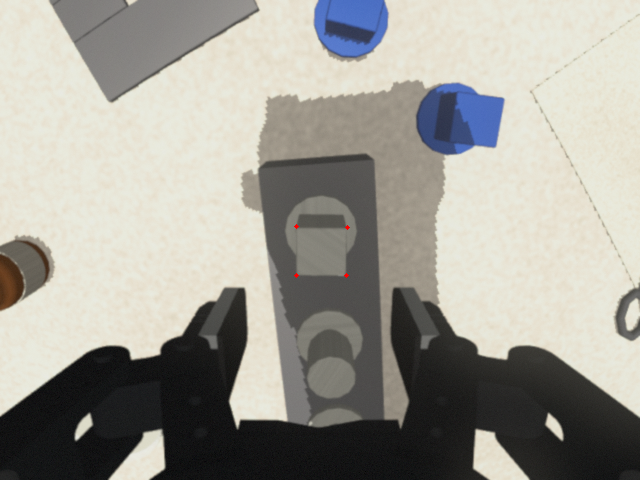

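The picture shows the predicted corner dots lying exactly on the head's top face, (296,226) to (347,275), square to the jaws. Going down.

apply_moves:
  steps:
    - [-0.2, 0, 20, 1, 0]
    - [-0.2, 0, 40, 1, 0]
    - [-0.2, 0, 60, 1, 0]
    - [-0.2, 0, 75, 1, 0]
    - [-0.2, 0, 86, 1, 0]
    - [-0.2, 0, 95, 1, 0]
    - [-0.2, 0, 101, 1, 0]
    - [-0.2, 0, 103.5, 1, 0]
    - [-0.2, 0, 103.5, 1, 0]
    - [-0.2, 0, 103.5, 1, 0]

```text
time: 3.55
eef_pos: [639.4, -220.8, 57.3]
orientation: [-90.0, 0.0, 157.9]
ft_force: [0.0, -0.0, 0.8]
gripper_width: 0.601
```

```bash
python3 - <<'E'
from h import *
s=observe();c=capture("wrist");cv2.imwrite("pics/w3.png",c["frame"])
print(s["eef_pos"],s["orientation"],s["ft_force"])
E
```

```text
[ 639.40204986 -220.76637553   57.26773105] [-9.00046151e+01  3.53138066e-02  1.57872927e+02] [ 0.03670708 -0.00390705  0.79388246]
```

View pics/w3.png

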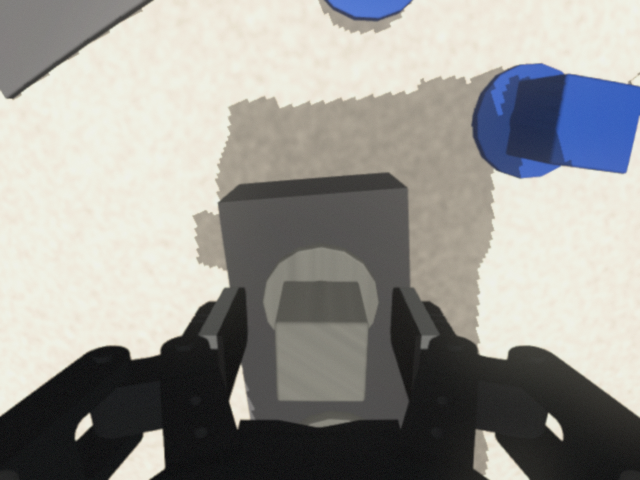

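The head is centred between the fingers at (321,340). Closing.

apply_moves:
  steps:
    - [0.2, 0, 0, 0, 0]
    - [0.4, 0, 0, 0, 0]
    - [0.6, 0, 0, 0, 0]
    - [1, 0, 0, 0, 0]
    - [1, 0, 0, 0, 0]
    - [1, 0, 0, 0, 0]
    - [1, 0, 0, 0, 0]
  grip_force: 70

```text
time: 4.3
eef_pos: [639.4, -220.8, 57.3]
orientation: [-90.0, 0.0, 157.9]
ft_force: [-0.6, 0.6, 6.2]
gripper_width: 0.293
```

apply_moves:
  steps:
    - [1, 0, -5, 0, 0]
    - [1, 0, -15, 0, 0]
    - [1, 0, -28, 0, 0]
    - [1, 0, -40, 0, 0]
    - [1, 0, -55, 0, 0]
    - [1, 0, -75, 0, 0]
    - [1, 0, -95, 0, 0]
    - [1, 0, -115, 0, 0]
    - [1, 0, -125, 0, 0]
    - [1, 0, -125, 0, 0]

```text
time: 5.3
eef_pos: [639.8, -220.9, 183.7]
orientation: [-90.0, 0.1, 157.9]
ft_force: [-0.6, -0.4, -1.1]
gripper_width: 0.294
```

```bash
python3 - <<'E'
from h import *
s=observe();c=capture("wrist");cv2.imwrite("pics/w4.png",c["frame"]);pickle.dump((s,c),open("d4.pkl","wb"))
print(s["time"],s["eef_pos"],s["orientation"],s["ft_force"],s["q"].round(1))
T=tool(s)
t=capture("top");cv2.imwrite("pics/t4.png",t["frame"]);cv2.imwrite("pics/t4c.png",cv2.resize(t["frame"][190:300,180:290],(550,550),interpolation=cv2.INTER_CUBIC))
pickle.dump(t,open("t4.pkl","wb"))
E
```

```text
5.3 [ 639.77964023 -220.91463564  183.6819362 ] [-9.00208274e+01  1.48853873e-01  1.57865361e+02] [-0.63833435 -0.37575865 -1.05077341] [ 12.4  37.4   2.6  85.9  -1.9  56.6 -96.6]
```

View pics/w4.png

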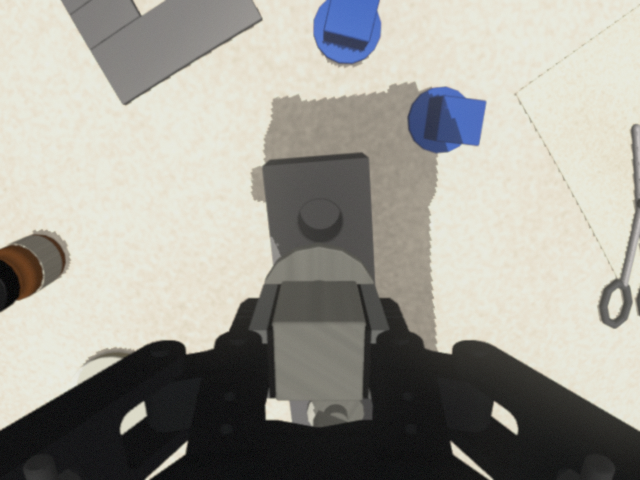

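View pics/t4c.png

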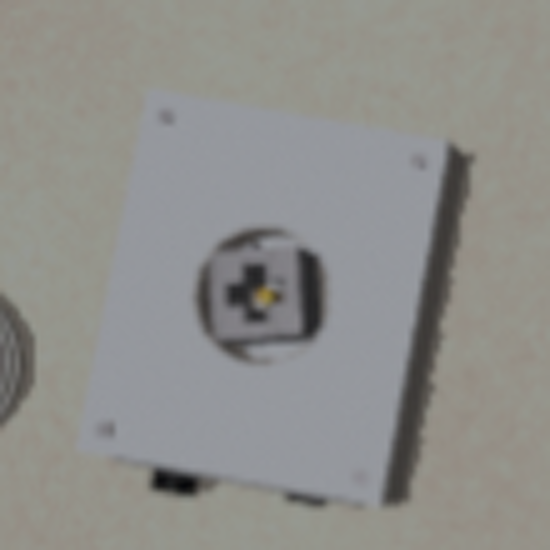

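Picked: the well at (321,220) is empty and the square head sits firmly in the jaws. Next I carry it to a viewing pose beside the socket, turning on the way.

apply_moves:
  steps:
    - [1, 15, 0, -26, -0.1]
    - [1, 38, 0, -64, -0.24]
    - [1, 61, 0, -103, -0.38]
    - [1, 84, 0, -142, -0.52]
    - [1, 107, 0, -181, -0.66]
    - [1, 130, 0, -220, -0.8]
    - [1, 153, 0, -259, -0.94]
    - [1, 176, 0, -297, -1.08]
    - [1, 199, 0, -336, -1.22]
    - [1, 222, 0, -375, -1.36]
    - [1, 245, 0, -414, -1.5]
    - [1, 268, 0, -453, -1.64]

```text
time: 6.6
eef_pos: [560.6, 301.4, 180.8]
orientation: [-90.1, -0.1, -107.8]
ft_force: [0.8, -0.5, -1.5]
gripper_width: 0.295
```

```bash
python3 - <<'E'
from h import *
s=observe();print(s["eef_pos"],yawz(s),shift(s,[561,310,184]).round(1),s["q"].round(1))
E
```

```text
[560.60686988 301.38820102 180.78349794] -17.83685707050445 [-8.3 -3.2 -2.3] [-18.2  35.5 -23.4  91.6  16.1  56.3 -64.6]
```

apply_moves:
  steps:
    - [1, 0, -3, 0, -0.14]
    - [1, 0, -3, 0, -0.28]
    - [1, 0, -3, 0, -0.31]
    - [1, 0, -3, 0, -0.31]
    - [1, 0, -3, 0, -0.31]
    - [1, 0, -3, 0, -0.31]

```text
time: 7.2
eef_pos: [561.5, 299.7, 184.7]
orientation: [-90.0, -0.0, -90.5]
ft_force: [-0.2, 0.8, -0.7]
gripper_width: 0.297
```

```bash
python3 - <<'E'
from h import *
s=observe();c=capture("wrist");cv2.imwrite("pics/w5.png",c["frame"]);pickle.dump((s,c),open("d5.pkl","wb"))
print(s["time"],s["eef_pos"],s["orientation"],s["ft_force"],s["q"].round(1),yawz(s))
f=c["frame"];T=tool(s)@c["hand_eye"];p=proj(c,[[561,250,86]],T)[0];print(p)
x,y=(p-50).astype(int);y=max(y,0);x=max(x,0)
a=cv2.resize(f[y:y+100,x:x+100],(600,600),interpolation=cv2.INTER_CUBIC)
for i in range(0,600,60): cv2.putText(a,str(x+i//6),(i,10),0,.35,(0,0,255));cv2.putText(a,str(y+i//6),(0,i+10),0,.35,(0,0,255))
cv2.imwrite("pics/w5c.png",a)
E
```

```text
7.2 [561.51764635 299.70329379 184.66975543] [-9.00101845e+01 -6.96158298e-03 -9.05435487e+01] [-0.21982275  0.81846779 -0.68194191] [-15.4  35.9 -27.6  91.4  18.8  57.4 -49.3] -0.5435499426854581
[318.23503432 312.26292793]
```

View pics/w5.png

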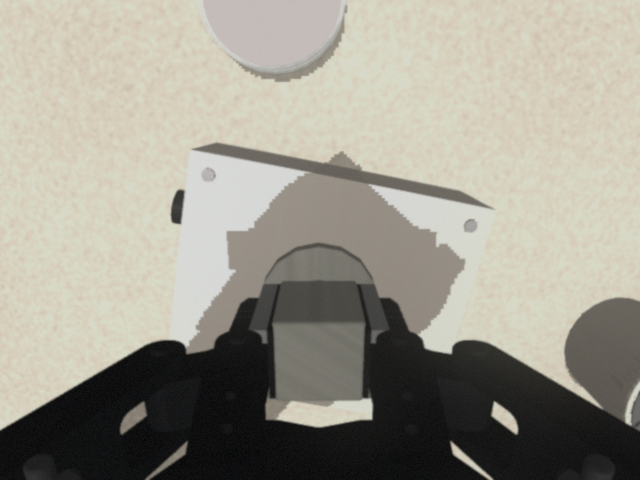

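View pics/w5c.png

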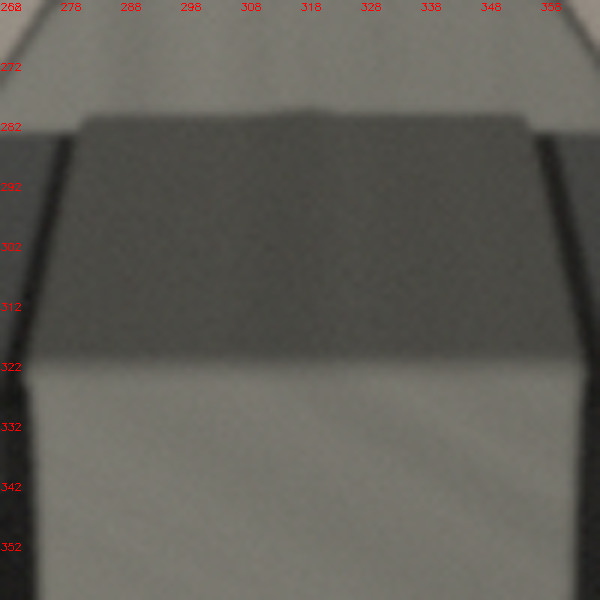

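The held spindle hides the socket at about (318,312), because the camera looks along +x. I'll shift 115 mm in +x so the socket appears higher in the image.

apply_moves:
  steps:
    - [1, 20, 0, 0, 0]
    - [1, 45, 0, 0, 0]
    - [1, 75, 0, 0, 0]
    - [1, 100, 0, 0, 0]
    - [1, 115, 0, 0, 0]
    - [1, 115, 0, 0, 0]
    - [1, 115, 0, 0, 0]
    - [1, 115, 0, 0, 0]

```text
time: 8.05
eef_pos: [560.6, 186.3, 184.9]
orientation: [-90.0, 0.0, -90.3]
ft_force: [0.4, 0.7, -1.1]
gripper_width: 0.298
```

```bash
python3 - <<'E'
from h import *
s=observe();c=capture("wrist");cv2.imwrite("pics/w6.png",c["frame"]);pickle.dump((s,c),open("d6.pkl","wb"))
print(s["time"],s["eef_pos"],s["orientation"],s["ft_force"],s["q"].round(1),yawz(s))
f=c["frame"];T=tool(s)@c["hand_eye"];p=proj(c,[[561,250,86]],T)[0];print(p)
x,y=(p-60).astype(int);y=max(y,0);x=max(x,0)
a=cv2.resize(f[y:y+120,x:x+120],(600,600),interpolation=cv2.INTER_CUBIC)
a=cv2.convertScaleAbs(a,alpha=1.3)
for i in range(0,600,50): cv2.putText(a,str(x+i//5),(i,10),0,.35,(0,0,255));cv2.putText(a,str(y+i//5),(0,i+10),0,.35,(0,0,255))
cv2.imwrite("pics/w6c.png",a)
E
```

```text
8.05 [560.58934473 186.29599137 184.87312866] [-8.99953134e+01  4.59867619e-02 -9.03361166e+01] [ 0.44693649  0.73123482 -1.08760107] [ -4.6  31.9 -28.1  98.6  17.9  53.9 -40. ] -0.33612031261180714
[318.50089219 122.63524134]
```

View pics/w6.png

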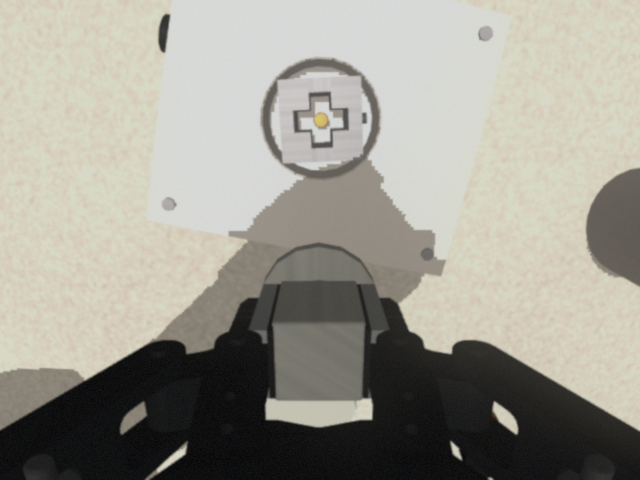

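View pics/w6c.png

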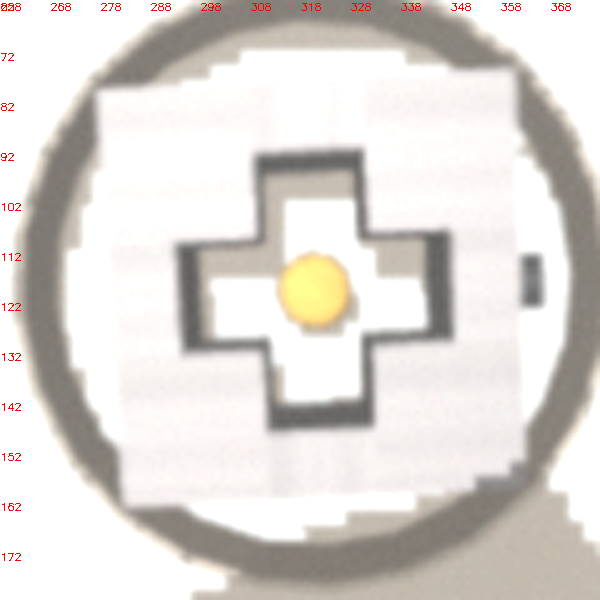

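```bash
python3 - <<'E'
from h import *
s,c=pickle.load(open("d6.pkl","rb"));T=tool(s)@c["hand_eye"]
x0,y0=258,62
q=np.array([(253,157),(362,148),(449,230),(454,337),(372,427),(270,431),(184,350),(176,245)])/5+[x0,y0]-.4
P=ray(c,q,86,T);print(P.round(1),P.mean(0))
az=lambda a,b:np.degrees(np.arctan2(*(P[b]-P[a])[1::-1]))
print([round((az(*k)+45)%90-45,2) for k in [(0,1),(2,3),(4,5),(6,7)]],[np.linalg.norm(P[a]-P[b]).round(1) for a,b in[(0,1),(2,3),(4,5),(6,7),(0,5),(1,4),(2,7),(3,6)]])
print([round((az(*k)+45)%90-45,2) for k in [(0,5),(1,4),(7,2),(6,3)]])
t=pickle.load(open("t4.pkl","rb"));s0,d0=pickle.load(open("d0.pkl","rb"))
print(proj(t,P.mean(0)),proj(d0["scene"],P.mean(0)))
# spindle in same image: head top-face front & tip est.
r=T; print(yawz(s))
E
python3 - <<'E'
import cv2
import sys;sys.path.insert(0,'.')
import pickle
s,c=pickle.load(open("d6.pkl","rb"))
cv2.imwrite("pics/w6d.png",cv2.resize(cv2.convertScaleAbs(c["frame"][230:410,230:410],alpha=1.6),(720,720)[:2] if 0 else (600,600),interpolation=cv2.INTER_CUBIC))
E
```

```text
[[555.5 265.8  86. ]
 [567.3 266.7  86. ]
 [576.8 258.   86. ]
 [577.4 246.5  86. ]
 [568.4 236.7  86. ]
 [557.1 236.3  86. ]
 [547.7 245.2  86. ]
 [547.  256.5  86. ]] [562.15753405 251.47423303  86.        ]
[np.float64(4.31), np.float64(3.27), np.float64(1.96), np.float64(3.46)] [np.float64(11.8), np.float64(11.5), np.float64(11.3), np.float64(11.3), np.float64(29.5), np.float64(30.0), np.float64(29.8), np.float64(29.8)]
[np.float64(3.1), np.float64(2.16), np.float64(2.81), np.float64(2.45)]
[[229.54361075 248.25789483]] [[371.3236191  188.39829617]]
-0.33612031261180714
```

View pics/w6d.png

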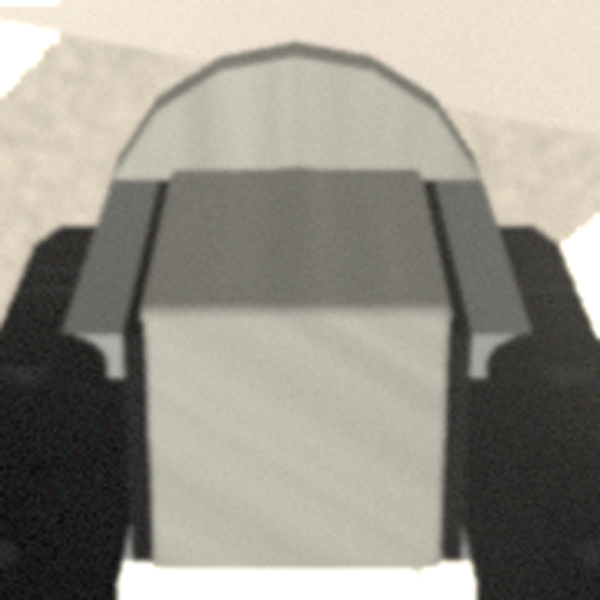

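```bash
python3 - <<'E'
from h import *
s,c=pickle.load(open("d6.pkl","rb"))
H=np.array(c["hand_eye"])
M=np.eye(4);M[:3,:3]=np.array([[1,0,0],[0,0,1],[0,-1,0]])  # (x,z,-y)
q=np.array([(142,308),(452,308),(445,566),(152,564)])*.3+230-.35
P=ray(c,q,35.7,M@H);print(P.round(1),P.mean(0),[np.linalg.norm(P[i]-P[(i+1)%4]).round(1) for i in range(4)])
E
```

```text
[[-12.3 -12.7  35.7]
 [-12.3  13.   35.7]
 [ 13.1  13.3  35.7]
 [ 13.  -12.6  35.7]] [ 0.36504379  0.27088025 35.7       ] [np.float64(25.7), np.float64(25.5), np.float64(26.0), np.float64(25.3)]
```

apply_moves:
  steps:
    - [1, -15, 0, 0.9, -0.02]
    - [1, -35, 0, 0.9, -0.053]
    - [1, -55, 0, 0.9, -0.053]
    - [1, -65.6, 0, 0.9, -0.053]
    - [1, -65.6, 15, 0.9, -0.053]
    - [1, -65.6, 30, 0.9, -0.053]
    - [1, -65.6, 42, 0.9, -0.053]
    - [1, -65.6, 42, 0.9, -0.053]
    - [1, -65.6, 42, 0.9, -0.053]
    - [1, -65.6, 42, 0.9, -0.053]

```text
time: 9.1
eef_pos: [562.4, 250.3, 143.2]
orientation: [-90.0, 0.0, -87.4]
ft_force: [-0.6, 0.3, -0.4]
gripper_width: 0.296
```

```bash
python3 - <<'E'
from h import *
s=observe();print(s["time"],s["eef_pos"],s["orientation"],s["ft_force"],yawz(s),shift(s,[561.9,251.9,128]))
a=capture("scene")["frame"];t=capture("top")["frame"]
z=lambda f,x,y:cv2.resize(f[y-50:y+50,x-50:x+50],(400,400),interpolation=cv2.INTER_CUBIC)
cv2.imwrite("pics/s7.png",np.hstack([z(a,371,180),z(t,230,248)]))
E
```

```text
9.1 [562.41270743 250.33982029 143.22855152] [-8.99664649e+01  1.50902608e-02 -8.73919179e+01] [-0.60120064  0.28926863 -0.35352859] 2.608073217856185 [-1.57788293 15.2287068  -0.45009548]
```

View pics/s7.png

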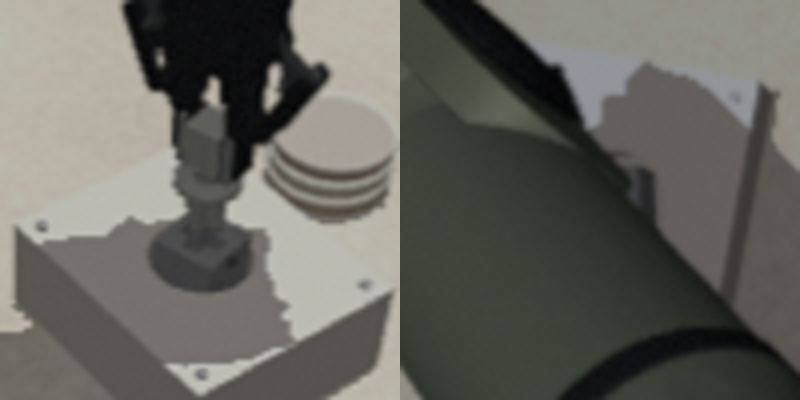

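The scene picture shows the upright spindle just above the coupling, at crop (205,230). I'll take out the 1.6 mm error and feel the way in.

apply_moves:
  steps:
    - [1, -1.6, 0, -0.45, 0]
    - [1, -1.6, 4, -0.45, 0]
    - [1, -1.6, 8, -0.45, 0]
    - [1, -1.6, 11, -0.45, 0]
    - [1, -1.6, 14, -0.45, 0]
    - [1, -1.6, 16, -0.45, 0]
    - [1, -1.6, 18, -0.45, 0]
    - [1, -1.6, 20, -0.45, 0]
    - [1, -1.6, 20, -0.45, 0]

```text
time: 10.1
eef_pos: [561.5, 252.0, 122.5]
orientation: [-90.0, -0.0, -87.4]
ft_force: [0.3, -0.3, -2.0]
gripper_width: 0.292
```

```bash
python3 - <<'E'
from h import *
s=observe();print(s["time"],s["eef_pos"],s["orientation"],s["ft_force"],s["ft_torque"],yawz(s),shift(s,[561.9,251.9,98.3]))
a=capture("scene")["frame"]
cv2.imwrite("pics/s8.png",cv2.resize(a[135:225,325:415],(540,540),interpolation=cv2.INTER_CUBIC))
E
```

```text
10.1 [561.47741021 251.99296979 122.54345235] [-9.00166158e+01 -6.24176690e-03 -8.73652805e+01] [ 0.33026562 -0.27577723 -1.95305348] [-0.07186332  0.03739637 -0.04378832] 2.634717677618451 [ 0.10965619 24.24334224  0.4249    ]
```

View pics/s8.png

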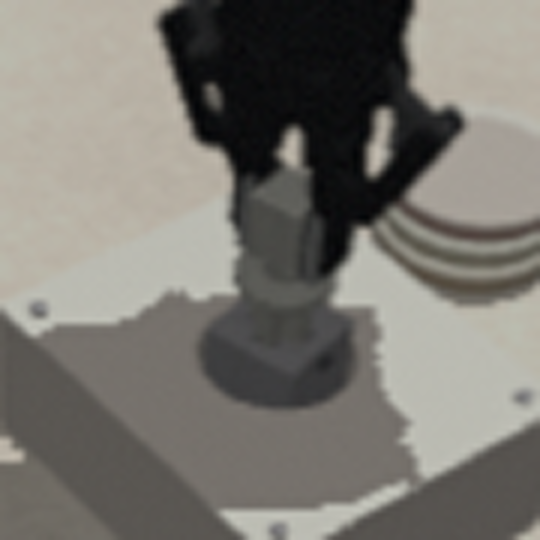

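The tip should be about 6 mm into the slot with no contact force. Continuing until just before the plunger.

apply_moves:
  steps:
    - [1, 0.1, 1, 0.4, 0]
    - [1, 0.1, 3, 0.4, 0]
    - [1, 0.1, 5, 0.4, 0]
    - [1, 0.1, 7, 0.4, 0]
    - [1, 0.1, 9, 0.4, 0]
    - [1, 0.1, 11, 0.4, 0]
    - [1, 0.1, 13, 0.4, 0]
    - [1, 0.1, 13, 0.4, 0]

```text
time: 10.95
eef_pos: [561.9, 251.9, 109.5]
orientation: [-90.0, -0.0, -87.4]
ft_force: [-0.4, -0.1, -1.2]
gripper_width: 0.296
```

apply_moves:
  steps:
    - [1, 0, 1.5, 0, 0]
    - [1, 0, 3, 0, 0]
    - [1, 0, 4.5, 0, 0]
    - [1, 0, 6, 0, 0]
    - [1, 0, 7.5, 0, 0]
    - [1, 0, 9, 0, 0]
    - [1, 0, 10, 0, 0]
    - [1, 0, 10, 0, 0]
    - [1, 0, 10, 0, 0]

```text
time: 11.85
eef_pos: [562.1, 252.1, 100.1]
orientation: [-90.0, 0.0, -87.4]
ft_force: [-2.0, -1.0, 8.1]
gripper_width: 0.297
```

```bash
python3 - <<'E'
from h import *
s=observe();print(s["eef_pos"],s["orientation"],s["ft_force"],s["ft_torque"])
E
```

```text
[562.05625783 252.06797377 100.08281645] [-8.99803557e+01  5.64668224e-03 -8.73689613e+01] [-2.00858087 -0.9845145   8.10776001] [-0.32432929  0.50614279 -0.01708108]
```

apply_moves:
  steps:
    - [1, 0, 0.5, 0, 0]
    - [1, 0, 1, 0, 0]
    - [1, 0, 1.5, 0, 0]
    - [1, 0, 2, 0, 0]
    - [1, 0, 2, 0, 0]
    - [1, 0, 2, 0, 0]

```text
time: 12.45
eef_pos: [562.1, 252.0, 98.2]
orientation: [-90.0, 0.0, -87.4]
ft_force: [-2.6, -1.6, 10.3]
gripper_width: 0.296
```

apply_moves:
  steps:
    - [1, 0, 0.3, 0, 0]
    - [1, 0, 0.6, 0, 0]
    - [1, 0, 0.9, 0, 0]
    - [1, 0, 0.9, 0, 0]
    - [1, 0, 0.9, 0, 0]

```text
time: 12.95
eef_pos: [562.1, 252.1, 98.2]
orientation: [-90.0, -0.0, -87.4]
ft_force: [-7.8, -5.7, 23.5]
gripper_width: 0.294
```

The force jumped to 23.5 N with no further travel at z = 98.2 (98.3 expected), so the collar is seated. Checking in pictures.

```bash
python3 - <<'E'
from h import *
s=observe();print(s["time"],s["eef_pos"],s["orientation"],s["ft_force"],s["ft_torque"],s["gripper_width"])
a=capture("scene")["frame"];w=capture("wrist")["frame"];t=capture("top")["frame"]
cv2.imwrite("pics/w9.png",w);cv2.imwrite("pics/a9.png",a)
z=lambda f,x,y,r:cv2.resize(f[y-r:y+r,x-r:x+r],(400,400),interpolation=cv2.INTER_CUBIC)
cv2.imwrite("pics/s9.png",np.hstack([cv2.convertScaleAbs(z(a,371,185,30),alpha=1.5),z(t,410,230,55)]))
E
```

```text
12.95 [562.10148056 252.07970916  98.15024395] [-8.99510530e+01 -5.48889277e-03 -8.73711358e+01] [-7.75307159 -5.65776945 23.53584304] [-0.94863033  1.71758894  0.03985503] 0.2938451674251421
```

View pics/s9.png

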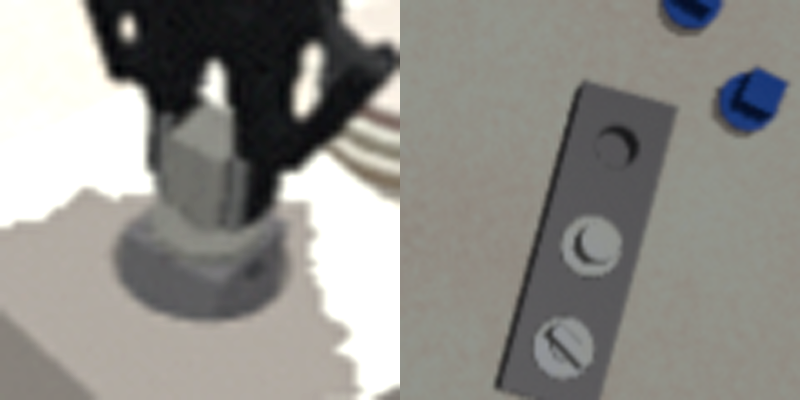

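View pics/w9.png

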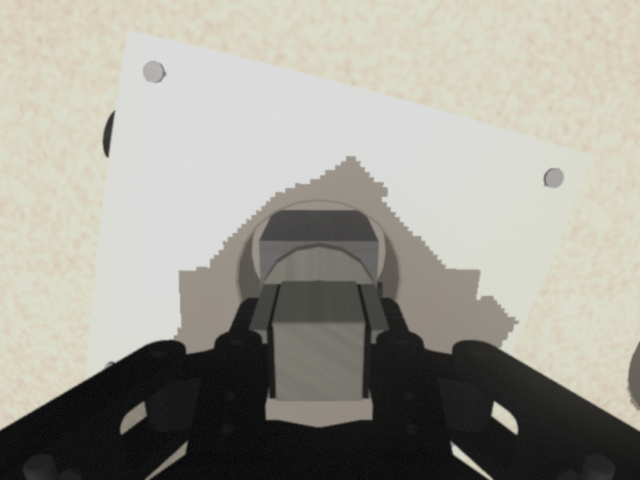

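View pics/a9.png

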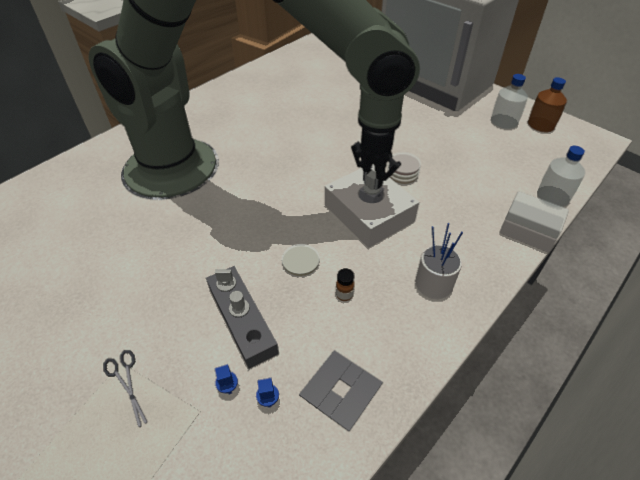

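The collar lies on the coupling at scene crop (205,235) with no visible gap. The head has not slipped in the jaws: its front edge is still at row 322. Everything else is where it was. A short hold to check it stays steady, then I hand in.

apply_moves:
  steps:
    - [1, 0, 0, 0, 0]
    - [1, 0, 0, 0, 0]
    - [1, 0, 0, 0, 0]
    - [1, 0, 0, 0, 0]
    - [1, 0, 0, 0, 0]
    - [1, 0, 0, 0, 0]
    - [1, 0, 0, 0, 0]
    - [1, 0, 0, 0, 0]

```text
time: 13.9
eef_pos: [562.1, 252.1, 98.1]
orientation: [-90.0, -0.0, -87.4]
ft_force: [-7.3, -4.1, 24.2]
gripper_width: 0.295
```

```bash
python3 -c "
from rig import sign_off;print(sign_off())"
```

```text
the job is handed in; nothing more can be done
None
```

The square-head spindle is in the drive unit's socket, fully home. I handed the job in at about 14 s with the arm still gripping it and pressing it down.

I gripped it across its side faces at 70 N and lined its splines up with the slot, which I measured at about 2.7° (the jaws ended at 2.6°). It slid in without resistance until it met the spring.

**Last checks**
- **Seated:** downward travel stopped at tool height 98.1–98.2 mm, against 98.3 mm expected for fully home. The force there jumped from 10 N to about 24 N, and it held steady for about 1 s. No gap showed under the collar.
- **Grip:** the head had not slipped in the jaws.
- **Bench:** the other two spindles are still in the rack, and the blue look-alikes, bottle, dishes and scissors look undisturbed.
- **Side force:** a small sideways force of about 8 N remains while it is pressed down, and I left it uncorrected. No other check failed or disagreed.

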